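# Hold the sprung cover of the parts box just below its balance point

## Robot

A 6-joint arm with a two-finger parallel gripper is mounted at the origin on a cart in front of the work surface, level with it; the furniture and walls round the work are solid. World frame = base frame: x ahead of the robot, y to its left, z up, the work surface at z = 0. Lengths are in mm, angles in rad, forces in N, time in s.
With the tool pointing down it reaches from about 350 to 975 mm from the base axis. Payload 7.1 kg.
Tool frame: the origin (TCP) lies midway between the tips of the shut fingers; the grasp point (between the pads) lies 19 mm behind it (ctrl.grip_point_offset is the distance from the TCP to the grasp point, in mm); z points along the fingers, y is the line along which they close (so a half turn about z gives the same grasp; the last joint's range is limited). The gripper opens to 88 mm and grips with 3 to 60 N. Pads are 20 mm wide; open, the fingers measure 115 mm over their backs; the gripper's body (75 mm by 178 mm) begins 61 mm behind the grasp point.
Start: joints at [-1.148, 0.423, 1.63, -0, 1.089, -0.019], TCP at [267.244, -564.965, 222.675] pointing down, gripper open.
Joint ranges: [-3, 3], [-0.9, 2.11], [0.09, 2.58], [-1.31, 4.45], [0.11, 2.69], [-2.54, 2.54]. Speed limits (rad/s): [2.39, 2.39, 3.01, 3.14, 3.14, 3.14].

## Interface

Orientations are given as a rotation vector (axis times angle).
In Python, from workcell import get_obs, optics, close_job, spotter, ctrl gives the robot as it stands. The module is installed in compiled form; this text tells all that it offers.
- The arm moves only by the tool move_arm, never from a script. Its argument "rows" is a list of rows, each a list of 5 numbers: the shift along the tool's x, y, z in cm, then the turn about the tool's z in degrees, then the opening in per cent of the stroke, from 0 (shut) to 100 (fully open). A call has 1 to 10 rows; each row shifts and turns the commanded pose from where the row before left it, along the tool's axes as they then stand; what a row does not reach is not made up. A row lasts 1/8 s, in which the tool goes at most 62.5 mm and 10.7 degrees, less where a joint would pass 70% of its speed; a pose out of reach is approached as far as the arm can. A call with a gripper value outside its range is refused whole. The fingers move at their own pace and stop on an object; the grip force is fixed at half the most. Time passes only in rows, so rows that do not move let the fingers close. It gives the time, the measured TCP pose, the force, the opening and the grip force at its end, in the units of the state.
- get_obs(): the state, without advancing time (a new reading comes with each control period).
- optics.get_image(name): name is "scene" or "top"; returns the picture (400x640x3 uint8, blue, green, red); there is no depth.
- optics.calibration(name): a dict with "camera_matrix" (3x3 intrinsics, pixels), "distortion" ([k1, k2, p1, p2, k3] as OpenCV has them; the pictures are not rectified), "xyz" and "orientation" of the camera in the world. Camera axes: x right, y down, z forward; pixel columns grow to the right and rows downward; lengths in mm; the calibration is good to about 2 mm. A picture is of the moment at which its call begins. calibration takes no time and is no camera call.
- close_job(): hands the job in; it is judged then, once.
Trained networks look in the newest picture that a camera, given by its name, has taken for a name from the list of things; names that differ only in an ending like _2 or _b are one class to them, and where a whole thing is asked for, a point or a joint stands for the part that bears it (a point fixed in the world has none). Each returns a list of dicts, best first, with "conf" (0 to 1); they miss things now and then, are a little off and sometimes report something else, mostly with a low value. They report only what shows in the picture. A call takes as long as a camera call.
- spotter.find_in(camera, label): "point" ([column, row] in pixels, amid what is visible of it).
- spotter.regions_of(camera, label): "region" (400x640 bool, what is visible of it) and "point" ([column, row] in pixels, amid what is visible of it).
The state is a dict: "t": time; "qpos": joint angles; "qvel": joint speeds; "joint_torque": joint torques, N m; "ee_pos": TCP position; "orientation": TCP orientation; "ft_force": force on the tool from outside, world axes, zero at the start; "moment": the same for the moment, N m; "width": finger opening in mm; "grasp_force": force on a finger pad.
Only numpy, scipy, OpenCV 4.12 (cv2) and the standard library are available. Lean on these libraries where they do the work, as an engineer would, in place of code of your own. Each camera call takes 0.05 s, during which the arm holds its last target. There are 200 camera calls.

## Task

A workmate is about to adjust the balance springs of the parts box. First take the jar off its hinged cover and stand it upright on the steel worktop outside the box, without tipping it over; then raise the cover by the knob until it is clearly past its balance point (the cross-pin on the quadrant rod), but without letting it fly up to its stop, and ease it back to about five degrees below the balance point. Finish while still holding it there, steady in the fingers, and leave the felt block, nut and hexagon key as they are.

Things in the scene. Friction and masses are not known exactly. Their poses are not given: they have to be found in the camera images.
- parts_box: open grey steel box, 170 (x) x 120 (y) x 96 mm high, walls 4 mm, fixed. Origin: centre of its underside, on the worktop; x points to its hinge side at the back, y to its left, z up. A bent steel rod 5 mm thick (the quadrant) stands 5 mm off its right wall, an arc of 75 mm radius about the hinge line, up to 175 mm high; a short brass cross-pin on the arc marks the cover's balance angle.
- box_hinge (a point): fixed point in the middle of the hinge line of the cover, 85 mm behind the box centre, 100 mm above the worktop; axes like the box: y runs along the hinge line, x points backward, z up.
- cover (a joint): opening angle of the cover (rad): 0 shut and level, grows as the front edge rises, stop at 1.45. Dark steel plate 176 x 120 x 6 mm, 0.95 kg, its top 103 mm above the worktop when shut. Springs at the hinge balance it at 0.90: below that it sinks shut, above it the springs swing it up to the stop. Force needed at the knob: about 1.2 N near shut, 0.3 N at 0.1 rad from balance.
- cover_knob (a point): centre of the cover's black knob, moving with it: a drum 28 mm in diameter, 30 mm long along the hinge (y), flat ends, on a 10 mm stem from the middle of the front edge. It is 218 mm from the hinge line in the plane of the plate, 39 mm in front of the edge, 100 mm above the worktop when shut. Pinched across its flat ends it can turn between the fingers. Axes as box_hinge when shut.
- paste_jar: cream jar with a ribbed white screw lid (fixed), 90 mm high, 48 mm in diameter up to 50 mm, its lid 54 mm in diameter above that (grip the lid), about 0.3 kg (0.22 to 0.45); it stands upright on the cover at the start. Origin: centre of its underside, z up.
- felt_block: bystander: tan felt rubbing block 32 x 55 x 24 mm lying in front of the box, to the right. Origin: centre of its underside.
- nut_0: bystander: brown hexagon nut 24 x 27 x 13 mm lying in front of the box, to its right. Origin: centre of its underside.
- hex_key: bystander: black hexagon key 33 x 93 x 7 mm lying beside the box, on its left. Origin: centre of its underside.
- free_spot (a point): fixed point on the worktop in the middle of a free patch about 120 mm across, left of the middle and near the front edge: room for the jar (other free places serve as well). A metal ring about 0.15 m high with its studs and, behind it, a piston about 0.3 m high stand between it and the box: carry the jar along the front edge of the worktop, or high.

How it is judged (in metres and radians):
On the way, in this order (a step that is already met when the one before it is completed fails the run):
1. the jar stands upright on the worktop outside the box, let go (height (world z) of paste_jar between -0.01 and 0.01 m and angle between paste_jar's own z axis and vertical below 0.15 rad and horizontal distance between paste_jar and parts_box above 0.085 m and linear speed of paste_jar below 0.05 m/s and contact force between the fingers and paste_jar below 0.1 N), for 0.2 s.
2. the cover has been raised clearly past its balance point (over 0.94 rad) (value of joint cover above 0.94 rad and contact force between the fingers and cover above 0.2 N), for 0.2 s.
At the end, for the whole second after the job is handed in: the cover is held still by the fingers at 0.70 to 0.88 rad (the balance point is 0.90), with nothing else propping it, and the jar stands upright (within 0.15 rad) on the worktop outside the box, let go and at rest (all of step 1 and value of joint cover between 0.7 and 0.88 rad and velocity of joint cover between -0.05 and 0.05 rad/s and contact force between the fingers and cover above 0.2 N and contact force between each of paste_jar, felt_block and cover below 0.05 N); the arm keeps its last pose, push and grip.
It fails at once if the jar is tipped over (more than 0.6 rad) (angle between paste_jar's own z axis and vertical above 0.6 rad).
It fails at once if the cover flies up to its stop (over 1.38 rad) (value of joint cover above 1.38 rad).
It fails at once if the felt block, the nut or the hexagon key is shifted by more than 30 mm (distance of any of felt_block, nut_0, hex_key from where it was at the start of the episode above 0.03 m).
It also fails if it takes over 64 s, if anything falls off the work surface, if the arm or the gripper's body presses on something with over 40 N, if the wrist force passes 120 N, or if a joint passes its speed limit or range.

## Working session

There is one attempt and no reset: what is moved stays moved. The work goes in short steps, Python scripts to look and compute and a tool call to move; the robot and the scene stay as the last step left them, time stands still between calls to the robot, and variables do not carry over. Pictures are saved under pics/ and viewed, at most 10 in all, crops included, and the job is handed in when it is done.

Besides the shell and the picture viewer there is one more tool, called after "Call:" as name(argument=value, ...), one argument or row to a line, values as JSON. move_arm: Moves the arm, as the interface text tells. Its arguments: {"type":"object","properties":{"rows":{"type":"array","items":{"type":"array","items":{"type":"number"}}}},"required":["rows"]}

```bash
mkdir -p pics; cat > h.py <<'E'
import numpy as np, cv2
from scipy.spatial.transform import Rotation as R
from workcell import get_obs, optics, close_job, spotter, ctrl
def cal(n):
    c=optics.calibration(n); o=np.array(c["orientation"],float)
    M=R.from_rotvec(o).as_matrix() if o.size==3 else (o if o.size==9 else R.from_quat(o).as_matrix())
    return np.array(c["camera_matrix"],float),np.array(c["distortion"],float),np.array(c["xyz"],float),M
def ray(n,p):
    K,d,x,M=cal(n); u=cv2.undistortPoints(np.array([[p]],float),K,d)[0,0]
    v=M@np.array([u[0],u[1],1]); return x,v/np.linalg.norm(v)
def plane(n,p,z):
    x,v=ray(n,p); return x+v*(z-x[2])/v[2]
def tri(rs):
    A=sum(np.eye(3)-np.outer(v,v) for x,v in rs); b=sum((np.eye(3)-np.outer(v,v))@x for x,v in rs)
    return np.linalg.solve(A,b)
def proj(n,P):
    K,d,x,M=cal(n); P=(np.atleast_2d(P)-x)@M
    return cv2.projectPoints(P,np.zeros(3),np.zeros(3),K,d)[0][:,0]
E
python3 - <<'E'
from h import *
np.set_printoptions(precision=3,suppress=True)
print(get_obs()); print(ctrl.grip_point_offset)
for n in("scene","top"):
    print(optics.calibration(n)); cv2.imwrite(f"pics/{n}0.png",optics.get_image(n))
    for l in("paste_jar","cover_knob","cover","parts_box","felt_block","nut_0","hex_key"):
        print(n,l,[(np.round(d["point"],1),round(d["conf"],2)) for d in spotter.find_in(n,l)][:3])
E
```

```text
{'t': 0.0, 'qpos': array([-1.148,  0.424,  1.631, -0.   ,  1.089, -0.019]), 'qvel': array([-0.001, -0.   ,  0.001,  0.   ,  0.   , -0.001]), 'joint_torque': array([  0.001, -54.462, -27.366,   0.064,   0.023,  -0.   ]), 'ee_pos': array([ 267.024, -564.462,  221.897]), 'orientation': array([-3.064, -0.688,  0.   ]), 'ft_force': array([-0.109,  0.2  , -1.075]), 'moment': array([ 0.016, -0.033,  0.014]), 'grasp_force': 0.0, 'width': 87.88288508329667}
18.700000000000003
{'camera_matrix': array([[365.296,   0.   , 319.256],
       [  0.   , 365.296, 200.377],
       [  0.   ,   0.   ,   1.   ]]), 'distortion': array([-0.018,  0.   ,  0.   ,  0.   ,  0.   ]), 'xyz': array([  39.975, -777.686,  477.139]), 'orientation': array([-1.932,  0.639, -0.439])}
scene paste_jar []
scene cover_knob [(array([364. , 222.8]), 0.72)]
scene cover [(array([364.1, 219.9]), 0.73)]
scene parts_box [(array([368.4, 236.3]), 0.96), (array([361.7, 219.5]), 0.42)]
scene felt_block [(array([347.6, 285.8]), 0.76)]
scene nut_0 [(array([366.1, 276.8]), 0.41)]
scene hex_key []
{'camera_matrix': array([[387.075,   0.   , 319.204],
       [  0.   , 387.075, 204.614],
       [  0.   ,   0.   ,   1.   ]]), 'distortion': array([-0.035,  0.   ,  0.   ,  0.   ,  0.   ]), 'xyz': array([ 433.805, -124.275, 1228.038]), 'orientation': array([-2.175,  2.118, -0.116])}
top paste_jar [(array([375.5, 202.7]), 0.69), (array([392.2, 230.1]), 0.46)]
top cover_knob [(array([371.3, 193.8]), 0.92)]
top cover [(array([373.6, 192.1]), 0.63), (array([369.8, 191.2]), 0.37)]
top parts_box [(array([372.4, 189.3]), 0.78)]
top felt_block [(array([371.5, 189.4]), 0.7), (array([396.5, 253.6]), 0.54)]
top nut_0 [(array([395.9, 230.3]), 0.41)]
top hex_key [(array([320.3, 177.2]), 0.6)]
```

View pics/scene0.png

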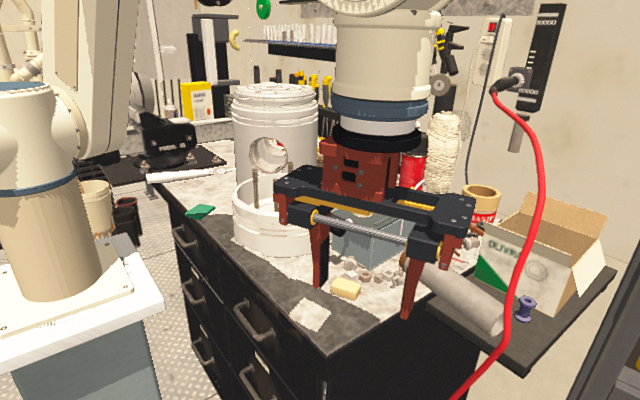

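View pics/top0.png

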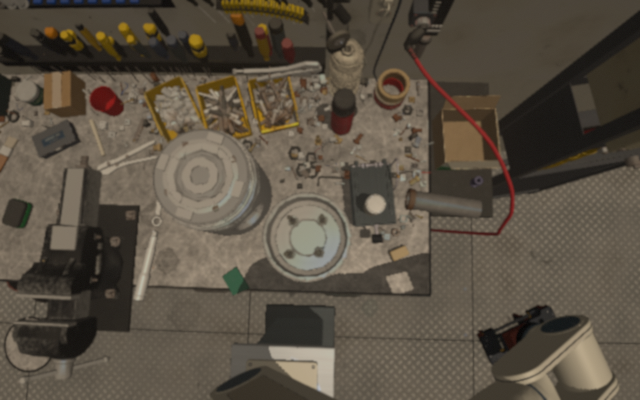

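The scene view shows the arm blocking the box. The top view shows the jar lid at about (375,203), cover around (370,195), knob at (377,238), felt at (400,254) and the free front-left worktop at about (190,265). I'll compute positions and take a zoomed crop.

```bash
python3 - <<'E'
from h import *
np.set_printoptions(precision=1,suppress=True)
im=optics.get_image("top")
cv2.imwrite("pics/top1.png",cv2.resize(im[150:300,280:440],None,fx=5,fy=4*1.0,interpolation=cv2.INTER_CUBIC) if 0 else cv2.resize(im[150:290,290:450],None,fx=4.2,fy=4.2,interpolation=cv2.INTER_CUBIC))
for l in("paste_jar","cover_knob","cover","parts_box","felt_block","nut_0","hex_key"):
    for d in spotter.regions_of("top",l)[:3]:
        r=d["region"]; ys,xs=np.nonzero(r); print(l,round(d["conf"],2),np.round(d["point"],1),xs.min(),xs.max(),ys.min(),ys.max(),r.sum())
print(plane("top",(375,203),193),plane("top",(377,238),114),plane("top",(400,254),24),plane("top",(392,237),13))
for p in [(350,168),(390,168),(352,225),(395,223)]: print(p,plane("top",p,103))
for p in [(430,295),(250,290),(140,285),(190,265),(268,265),(307,240)]: print(p,plane("top",p,0))
E
```

```text
paste_jar 0.64 [375.3 200.3] 364 385 194 215 363
paste_jar 0.61 [372.  189.4] 349 399 158 242 2576
paste_jar 0.45 [374.9 193.7] 351 396 164 243 2336
cover 0.75 [373.1 194. ] 351 396 165 242 2189
parts_box 0.9 [369.6 190. ] 349 399 158 242 2584
felt_block 0.5 [398.1 254. ] 390 407 246 260 175
nut_0 0.47 [396.  232.1] 391 400 229 235 51
hex_key 0.61 [338.8 176. ] 333 343 176 179 32
[ 574.5 -252.6  193. ] [ 484.2 -269.1  114. ] [ 440.9 -352.1   24. ] [ 493.1 -329.1   13. ]
(350, 168) [ 689.5 -188.9  103. ]
(390, 168) [ 692.4 -307.3  103. ]
(352, 225) [ 520.5 -197.6  103. ]
(395, 223) [ 529.5 -322.4  103. ]
(430, 295) [ 316.8 -450.3    0. ]
(250, 290) [316.2 110.6   0. ]
(140, 285) [319.8 462.4   0. ]
(190, 265) [387.7 305.7   0. ]
(268, 265) [395.3  57.4   0. ]
(307, 240) [477.2 -63.    0. ]
```

View pics/top1.png

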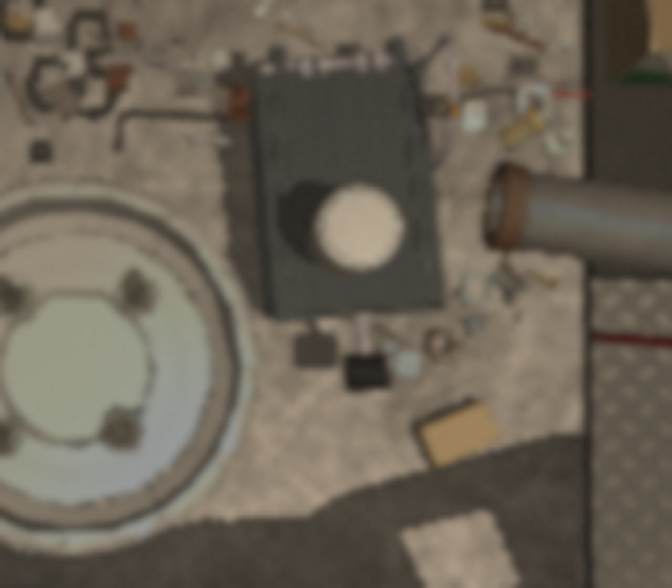

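The crop shows the jar lid centre at full-picture (375.7,204.0), knob (377.4,238.3), felt at (400,253). The area between ring, felt and knob, around (360,258), is free. Rotate so the fingers close along world x and raise.

Call:
move_arm(
  rows=[
    [0, 0, -1.2, -9.25, 100],
    [0, 0, -1.2, -9.25, 100],
    [0, 0, -1.2, -9.25, 100],
    [0, 0, -1.2, -9.25, 100],
    [0, 0, -1.2, -9.25, 100],
    [0, 0, -1.2, -9.25, 100],
    [0, 0, -1.2, -9.25, 100],
    [0, 0, 0, 0, 100],
  ],
)

```text
t: 2.2
ee_pos: [267.5, -565.4, 307.6]
orientation: [2.221, 2.22, -0.001]
ft_force: [-0.1, 0.3, -0.1]
width: 88.0
grasp_force: 0.0
```

```bash
python3 - <<'E'
from h import *
np.set_printoptions(precision=2,suppress=True)
im=optics.get_image("scene"); cv2.imwrite("pics/s1.png",im[150:350,200:530].repeat(2,0).repeat(2,1))
o=get_obs(); print(o["ee_pos"],R.from_rotvec(o["orientation"]).as_matrix(),o["qpos"])
for l in("paste_jar","cover_knob","cover","parts_box"):
    for d in spotter.regions_of("scene",l)[:2]:
        ys,xs=np.nonzero(d["region"]); print(l,round(d["conf"],2),np.round(d["point"],1),xs.min(),xs.max(),ys.min(),ys.max())
print(proj("scene",[[574,-253,193],[574,-253,103],[484,-269,100]]))
for z in(0,100,150): print(plane("top",(348,238),z))
for p in [(360,258),(360,263),(388.8,252)]: print(plane("top",p,0))
E
```

```text
[ 267.28 -565.09  306.86] [[ 0.  1.  0.]
 [ 1. -0. -0.]
 [-0.  0. -1.]] [-1.15  0.34  1.55  0.    1.25 -1.15]
paste_jar 0.77 [365.5 191.6] 351 378 173 218
cover_knob 0.68 [377.7 220.4] 342 417 192 236
cover 0.91 [374.  218.1] 341 418 192 236
cover 0.58 [364.8 193.4] 352 377 173 217
parts_box 0.78 [378.1 231.2] 332 424 181 269
[[364.52 175.71]
 [361.53 212.68]
 [335.56 227.82]]
[ 486.93 -192.43    0.  ]
[ 482.61 -186.88  100.  ]
[ 480.44 -184.1   150.  ]
[ 425.25 -231.25    0.  ]
[ 409.69 -231.49    0.  ]
[ 446.35 -321.46    0.  ]
```

View pics/s1.png

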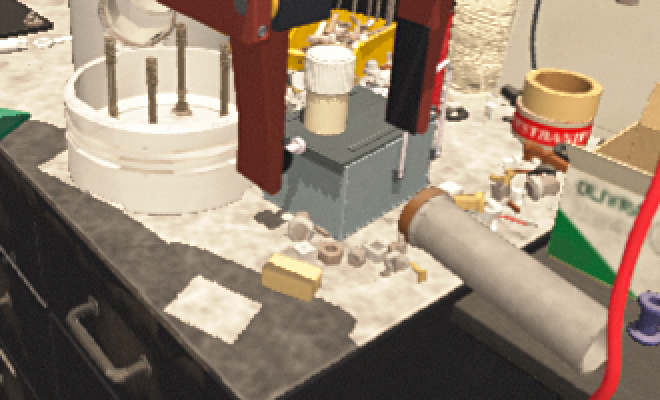

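The scene crop shows the jar with lid top centre at (365.5,177.5) and base at (363.5,214). The steel top between ring and felt is clear.

```bash
python3 - <<'E'
from h import *
np.set_printoptions(precision=1,suppress=True)
print(tri([ray("top",(375.7,204)),ray("scene",(365.5,177.5))]))
for p in [(348.5,264),(331+0,0)][:1]: print(plane("scene",p,0))
# cover corners seen in scene crop: right-front (340+?)
E
```

```text
[ 573.1 -255.7  189.8]
[ 518.9 -279.4    0. ]
```

Call:
move_arm(
  rows=[
    [3.0, 3.0, 0, 0, 100],
    [3.0, 3.0, 0, 0, 100],
    [3.0, 3.0, 0, 0, 100],
    [3.0, 3.0, 0, 0, 100],
    [3.0, 3.0, 0, 0, 100],
    [3.0, 3.0, 0, 0, 100],
    [3.0, 3.0, 0, 0, 100],
    [3.0, 3.0, 0, 0, 100],
    [3.0, 3.0, 0, 0, 100],
    [3.0, 3.0, 0, 0, 100],
  ],
)

```text
t: 3.7
ee_pos: [567.7, -263.5, 306.2]
orientation: [-2.221, -2.221, 0.0]
ft_force: [-0.2, -0.3, -0.1]
width: 87.5
grasp_force: 0.0
```

Call:
move_arm(
  rows=[
    [0.8, 0.6, 3, 0, 100],
    [0, 0, 3, 0, 100],
    [0, 0, 2.5, 0, 100],
    [0, 0, 0, 0, 100],
    [0, 0, 0, 0, 100],
  ],
)

```text
t: 4.32
ee_pos: [573.3, -256.9, 222.4]
orientation: [2.22, 2.222, 0.0]
ft_force: [0.6, -0.2, 1.0]
width: 88.2
grasp_force: 0.0
```

```bash
python3 - <<'E'
from h import *
im=optics.get_image("scene"); cv2.imwrite("pics/s2.png",cv2.resize(im[120:270,290:450],None,fx=4,fy=4))
print(get_obs()["ee_pos"])
E
```

```text
[ 573.56137602 -257.02620159  222.88443477]
```

View pics/s2.png

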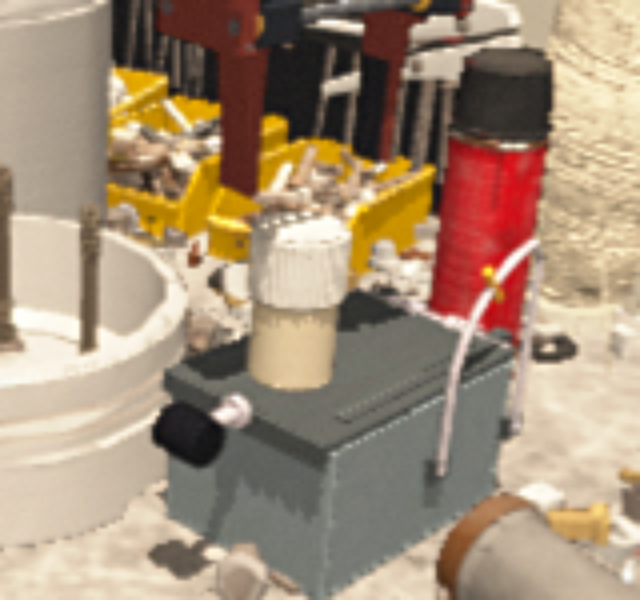

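The crop shows the jar under and between the open fingers, the knob at about (337.5,228.3), and the quadrant rod with its brass pin on the right wall. Descend and grip.

Call:
move_arm(
  rows=[
    [0.1, 0, 2, 0, 100],
    [0, 0, 2, 0, 100],
    [0, 0, 1.6, 0, 100],
    [0, 0, 0.6, 0, 100],
    [0, 0, 0, 0, 30],
    [0, 0, 0, 0, 30],
    [0, 0, 0, 0, 30],
    [0, 0, 0, 0, 30],
    [0, 0, 0, 0, 30],
    [0, 0, 0, 0, 30],
  ],
)

```text
t: 5.62
ee_pos: [573.3, -255.8, 160.1]
orientation: [2.22, 2.222, 0.001]
ft_force: [0.7, -0.3, 2.2]
width: 53.3
grasp_force: 30.0
```

Call:
move_arm(
  rows=[
    [0, 0, -1, 0, 30],
    [0, 0, -2.5, 0, 30],
    [0, 0, -2.5, 0, 30],
    [0, 0, -1, 0, 30],
    [0, -1.8, 0, 0, 30],
    [0, -3.5, 0, 0, 30],
    [0, -3.5, 0, 0, 30],
    [0, -3.5, 0, 0, 30],
    [0, -3, 0, 0, 30],
    [0, -1.5, 0, 0, 30],
  ],
)

```text
t: 6.88
ee_pos: [403.0, -255.3, 229.1]
orientation: [-2.22, -2.221, 0.001]
ft_force: [0.1, 0.6, -4.0]
width: 53.6
grasp_force: 30.0
```

```bash
python3 - <<'E'
from h import *
im=optics.get_image("scene"); cv2.imwrite("pics/s3.png",cv2.resize(im[100:320,240:460],None,fx=2.7,fy=2.7))
o=get_obs();print(o["ee_pos"],o["ft_force"],o["width"],o["grasp_force"])
E
```

```text
[ 402.11387299 -255.21579816  229.15455588] [-2.21773924  0.63434604 -4.92396082] 53.38601065324776 29.972294521867298
```

View pics/s3.png

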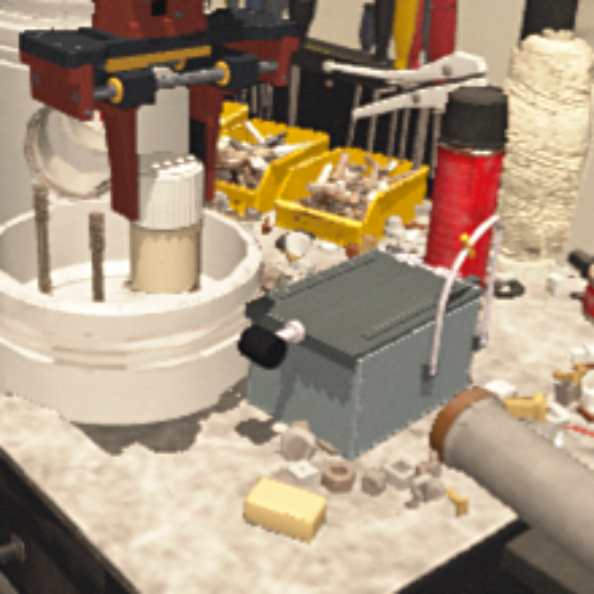

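The crop shows the jar held upright between ring and felt block, with nothing beneath it. Lower it.

Call:
move_arm(
  rows=[
    [0, 0, 2, 0, 30],
    [0, 0, 3.5, 0, 30],
    [0, 0, 3.5, 0, 30],
    [0, 0, 3.5, 0, 30],
    [0, 0, 2.5, 0, 30],
    [0, 0, 1.2, 0, 30],
    [0, 0, 0.4, 0, 30],
    [0, 0, 0, 0, 30],
    [0, 0, 0, 0, 30],
  ],
)

```text
t: 8.05
ee_pos: [405.5, -256.2, 64.5]
orientation: [2.219, 2.222, 0.001]
ft_force: [0.6, -0.3, -4.3]
width: 53.4
grasp_force: 30.0
```

Call:
move_arm(
  rows=[
    [0, 0, 0.3, 0, 30],
    [0, 0, 0.2, 0, 30],
    [0, 0, 0.1, 0, 30],
    [0, 0, 0, 0, 30],
    [0, 0, 0, 0, 30],
  ],
)

```text
t: 8.68
ee_pos: [404.9, -255.8, 57.7]
orientation: [-2.22, -2.223, -0.0]
ft_force: [0.1, -0.2, -4.7]
width: 53.5
grasp_force: 30.0
```

Call:
move_arm(
  rows=[
    [0, 0, 0.1, 0, 30],
    [0, 0, 0, 0, 30],
    [0, 0, 0, 0, 30],
  ],
)

```text
t: 9.05
ee_pos: [405.0, -255.9, 57.4]
orientation: [2.22, 2.223, -0.0]
ft_force: [-1.2, 0.8, 5.5]
width: 53.6
grasp_force: 30.0
```

Contact with the worktop. Release and rise.

Call:
move_arm(
  rows=[
    [0, 0, 0, 0, 100],
    [0, 0, 0, 0, 100],
    [0, 0, 0, 0, 100],
    [0, 0, 0, 0, 100],
    [0, 0, -1.5, 0, 100],
    [0, 0, -2.5, 0, 100],
    [0, 0, -3, 0, 100],
    [0, 0, -3, 0, 100],
    [0, 0, -3, 0, 100],
    [0, 0, -3, 0, 100],
  ],
)

```text
t: 10.3
ee_pos: [404.8, -255.7, 218.7]
orientation: [2.22, 2.222, 0.0]
ft_force: [-0.1, -1.1, -0.1]
width: 87.5
grasp_force: 0.0
```

```bash
python3 - <<'E'
from h import *
np.set_printoptions(precision=1,suppress=True)
im=optics.get_image("scene")
it=optics.get_image("top")
a=cv2.resize(im[160:290,290:450],None,fx=4,fy=4); cv2.imwrite("pics/s4.png",a)
b=cv2.resize(it[150:280,300:440],None,fx=4.5,fy=4.5,interpolation=cv2.INTER_CUBIC); cv2.imwrite("pics/t4.png",b)
print(get_obs()["ee_pos"])
for n in("scene","top"):
  for l in("cover_knob","cover","paste_jar","parts_box"):
    for d in spotter.regions_of(n,l)[:2]:
        ys,xs=np.nonzero(d["region"]); print(n,l,round(d["conf"],2),np.round(d["point"],1),xs.min(),xs.max(),ys.min(),ys.max())
print(tri([ray("top",(377.4,238.3)),ray("scene",(337.5,228.3))]))
E
```

```text
[ 406.5 -256.9  220.5]
scene cover_knob 0.83 [369.9 217.4] 328 417 192 236
scene cover 0.61 [370.6 214. ] 328 417 192 236
scene paste_jar 0.92 [300.2 256.4] 288 315 235 282
scene parts_box 0.87 [375.6 222.8] 328 425 181 270
top cover_knob 0.77 [373.2 194.5] 351 396 164 228
top cover 0.61 [374.2 198.4] 351 396 163 228
top parts_box 0.58 [371.7 191.5] 350 395 160 226
[ 484.8 -272.8  100.2]
```

View pics/s4.png

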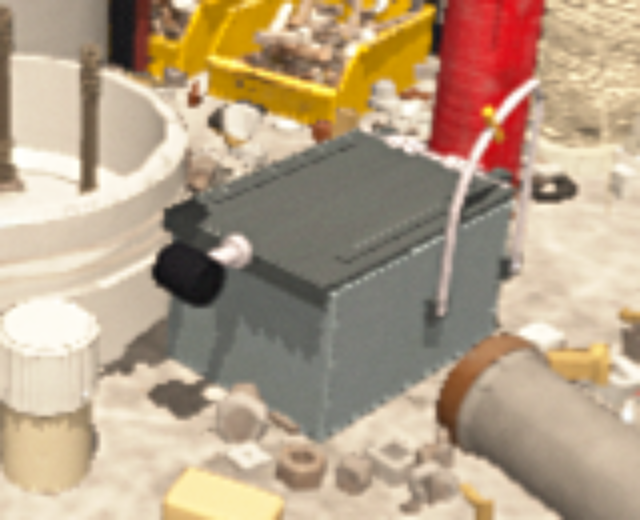

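View pics/t4.png

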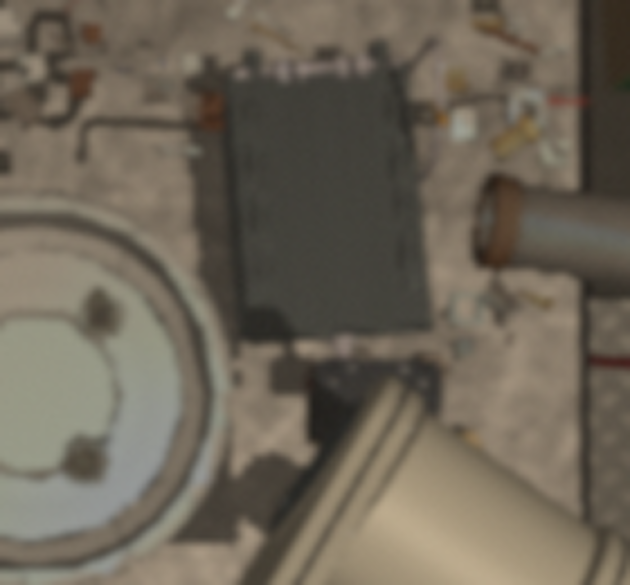

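The scene crop shows the jar standing upright at about (302,258) and the knob unchanged at about (337,228). The top crop shows the cover edges, yaw about 4°. Turn the fingers to close along the hinge direction.

Call:
move_arm(
  rows=[
    [0, 0, 0, 9.5, 100],
    [0, 0, 0, 9.5, 100],
    [0, 0, 0, 9.5, 100],
    [0, 0, 0, 9.5, 100],
    [0, 0, 0, 9.5, 100],
    [0, 0, 0, 9.5, 100],
    [0, 0, 0, 9.5, 100],
    [0, 0, 0, 9.5, 100],
    [0, 0, 0, 10, 100],
    [0, 0, 0, 0, 100],
  ],
)

```text
t: 12.05
ee_pos: [404.7, -255.7, 216.2]
orientation: [-3.139, -0.114, 0.001]
ft_force: [-0.3, 0.3, 0.9]
width: 87.8
grasp_force: 0.0
```

Call:
move_arm(
  rows=[
    [2, 0.5, 0, 0, 100],
    [2.5, 0.7, 0, 0, 100],
    [2.4, 0.7, 0, 0, 100],
    [0.9, 0.1, 0, 0, 100],
    [0, 0, 3, 0, 100],
    [0, 0, 3, 0, 100],
    [0, 0, 2, 0, 100],
    [0, 0, 0, 0, 100],
    [0, 0, 0, 0, 100],
  ],
)

```text
t: 13.18
ee_pos: [484.2, -270.4, 137.3]
orientation: [3.139, 0.113, 0.001]
ft_force: [0.2, 0.3, -0.7]
width: 88.0
grasp_force: 0.0
```

```bash
python3 - <<'E'
from h import *
np.set_printoptions(precision=2,suppress=True)
im=optics.get_image("scene")
cv2.imwrite("pics/s5.png",cv2.resize(im[130:290,270:430],None,fx=3.7,fy=3.7))
o=get_obs();M=R.from_rotvec(o["orientation"]).as_matrix();print(o["ee_pos"],M,o["ft_force"])
b=[plane("top",p,103) for p in [(350.7,167.8),(388.9,165.1),(395.6,222.9),(353.3,225.8)]];print(np.array(b),np.mean(b,0))
E
```

```text
[ 484.49 -270.52  137.61] [[ 1.    0.07  0.  ]
 [ 0.07 -1.   -0.  ]
 [ 0.    0.   -1.  ]] [-0.1  -1.    0.07]
[[ 690.17 -190.95  103.  ]
 [ 701.12 -303.98  103.  ]
 [ 529.86 -324.19  103.  ]
 [ 518.26 -201.45  103.  ]] [ 609.85 -255.14  103.  ]
```

View pics/s5.png

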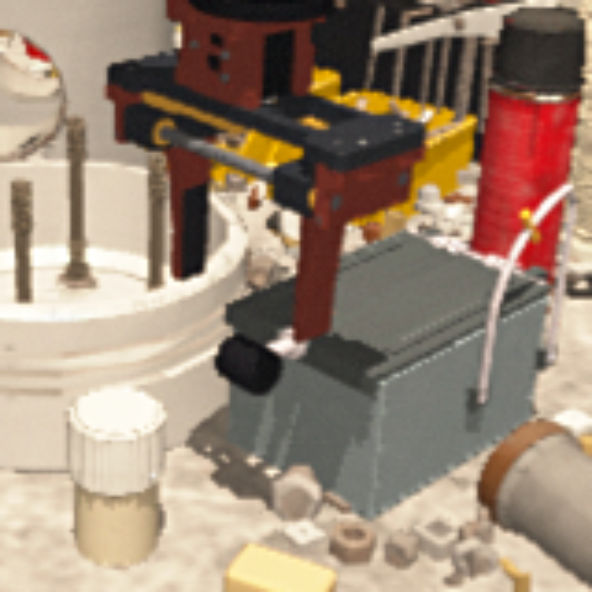

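The crop shows the fingers straddling the knob (at about (337,228)), jar upright. Descend and close.

Call:
move_arm(
  rows=[
    [0, -0.1, 2, -1.2, 100],
    [0, 0, 2, 0, 100],
    [0, 0, 1.3, 0, 100],
    [0, 0, 0, 0, 100],
    [0, 0, 0, 0, 0],
    [0, 0, 0, 0, 0],
    [0, 0, 0, 0, 0],
    [0, 0, 0, 0, 0],
    [0, 0, 0, 0, 0],
    [0, 0, 0, 0, 0],
  ],
)

```text
t: 14.48
ee_pos: [484.4, -271.7, 84.1]
orientation: [3.133, 0.147, 0.001]
ft_force: [-7.4, -27.9, -1.8]
width: 31.4
grasp_force: 13.1
```

Call:
move_arm(
  rows=[
    [0, 0.2, 0, 0, 0],
    [0, 0, 0, 0, 0],
    [0, 0, 0, 0, 0],
    [0, 0, 0, 0, 0],
  ],
)

```text
t: 14.98
ee_pos: [484.4, -272.6, 83.8]
orientation: [3.136, 0.146, 0.001]
ft_force: [-1.8, -8.3, -0.8]
width: 30.0
grasp_force: 30.0
```

Call:
move_arm(
  rows=[
    [0.03, 0.1, -1.09, 0, 0],
    [0.08, 0, -1.09, 0, 0],
    [0.13, 0, -1.08, 0, 0],
    [0.19, 0, -1.08, 0, 0],
    [0.24, 0, -1.06, 0, 0],
    [0.3, 0, -1.05, 0, 0],
    [0.35, 0, -1.03, 0, 0],
    [0.4, 0, -1.02, 0, 0],
    [0, 0, 0, 0, 0],
    [0, 0, 0, 0, 0],
  ],
)

```text
t: 16.23
ee_pos: [501.9, -270.8, 169.0]
orientation: [3.138, 0.144, 0.002]
ft_force: [2.8, -3.7, -1.3]
width: 29.6
grasp_force: 30.0
```

Call:
move_arm(
  rows=[
    [0.45, 0, -0.99, 0, 0],
    [0.5, 0, -0.97, 0, 0],
    [0.55, 0, -0.94, 0, 0],
    [0.59, 0, -0.91, 0, 0],
    [0.64, 0, -0.89, 0, 0],
    [0.68, 0, -0.85, 0, 0],
    [0.72, 0, -0.82, 0, 0],
    [0.76, 0, -0.78, 0, 0],
    [0, 0, 0, 0, 0],
    [0, 0, 0, 0, 0],
  ],
)

```text
t: 17.48
ee_pos: [550.3, -265.9, 240.3]
orientation: [-3.138, -0.144, -0.001]
ft_force: [2.6, -1.1, -1.9]
width: 30.2
grasp_force: 30.0
```

Call:
move_arm(
  rows=[
    [0.8, 0, -0.74, 0, 0],
    [0.84, 0, -0.7, 0, 0],
    [0.87, 0, -0.66, 0, 0],
    [0.9, 0, -0.61, 0, 0],
    [0, 0, 0, 0, 0],
    [0, 0, 0, 0, 0],
    [0, 0, 0, 0, 0],
    [0, 0, 0, 0, 0],
    [0, 0, 0, 0, 0],
  ],
)

```text
t: 18.6
ee_pos: [584.3, -262.5, 267.4]
orientation: [-3.137, -0.144, -0.001]
ft_force: [2.8, 4.9, -0.8]
width: 29.7
grasp_force: 30.0
```

```bash
python3 - <<'E'
from h import *
im=optics.get_image("scene"); cv2.imwrite("pics/s6.png",cv2.resize(im[60:290,260:440],None,fx=2.6,fy=2.6))
o=get_obs();print(o["ee_pos"],o["ft_force"],o["width"])
z=o["ee_pos"][2]-84;print(np.arcsin(z/218),np.arccos(1-(o["ee_pos"][0]-484.4)/np.cos(.09)/218))
E
```

```text
[ 584.2838111  -262.50336989  267.36691308] [ 3.27271155  5.62072644 -2.01489011] 29.594010722649845
0.9993740704671599 1.000412138758912
```

View pics/s6.png

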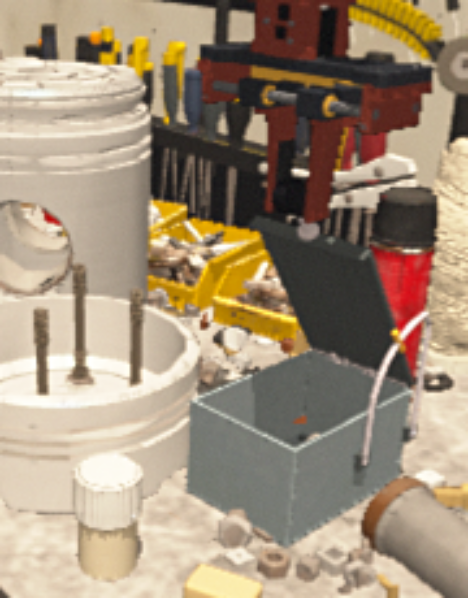

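The crop shows the cover raised past the brass pin, held at the knob; jar upright. Ease back to about 0.81.

Call:
move_arm(
  rows=[
    [-0.45, 0, 0.3, 0, 0],
    [-0.45, 0, 0.31, 0, 0],
    [-0.44, 0, 0.32, 0, 0],
    [-0.43, 0, 0.34, 0, 0],
    [-0.43, 0, 0.35, 0, 0],
    [-0.41, 0, 0.35, 0, 0],
    [-0.3, 0, 0.27, 0, 0],
    [-0.3, 0, 0.27, 0, 0],
    [0, 0, 0, 0, 0],
    [0, 0, 0, 0, 0],
  ],
)

```text
t: 19.9
ee_pos: [551.5, -265.8, 242.4]
orientation: [-3.138, -0.144, 0.002]
ft_force: [-3.2, 5.4, 3.1]
width: 29.9
grasp_force: 30.0
```

Call:
move_arm(
  rows=[
    [0, 0, 0, 0, 0],
    [0, 0, 0, 0, 0],
    [0, 0, 0, 0, 0],
    [0, 0, 0, 0, 0],
    [0, 0, 0, 0, 0],
    [0, 0, 0, 0, 0],
  ],
)

```text
t: 20.65
ee_pos: [551.5, -265.8, 242.4]
orientation: [-3.138, -0.144, 0.002]
ft_force: [-2.1, 4.5, 3.9]
width: 30.0
grasp_force: 30.0
```

```bash
python3 - <<'E'
from h import *
optics.get_image("scene"); print([(d["point"],d["conf"]) for d in spotter.find_in("scene","paste_jar")], proj("scene",[[405,-256,45]]))
o=get_obs();print(o["ee_pos"],o["ft_force"],o["width"],o["grasp_force"],o["qvel"])
th=np.arcsin((o["ee_pos"][2]-84)/218),np.arccos(1-(o["ee_pos"][0]-484.4)/np.cos(.09)/218);print(th)
if all(.77<t<.85 for t in th) and o["grasp_force"]>20: print(close_job())
E
```

```text
[([300.0, 255.6], 0.67), ([376.1, 220.2], 0.48)] [[301.20892273 259.14860446]]
[ 551.50178085 -265.83620134  242.37189674] [-2.82563564  5.32453245  2.94158735] 30.022185165954287 30.00180870294571 [ 0.00039969 -0.00176708  0.00176041  0.00041979  0.00093103  0.00056293]
(np.float64(0.8131806941306041), np.float64(0.8080038710170189))
the job is handed in; nothing more can be done
None
```

The job is handed in: the jar stands upright on the worktop between the ring and the felt block, and the cover went up to about 1.00 rad and is now held steady in the fingers at about 0.81 rad; the felt block, nut and hexagon key were not touched.

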